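# Gauge two pivot sleeves on a go/no-go pin and sort them

### The arm

A 6-joint arm with a two-finger parallel gripper is mounted at the origin on a cart in front of the work surface, level with it; the furniture and walls round the work are solid. World frame = base frame: x ahead of the robot, y to its left, z up, the work surface at z = 0. Lengths are in m, angles in rad, forces in N, time in s.
With the tool pointing down it reaches from about 0.4 to 0.825 m from the base axis. Payload 7 kg.
Tool frame: the origin (TCP) lies on the centre line of the jaws, within the pads' length; the fingertips stand tip_reach ahead of it and the grasp point (between the pads) is the TCP (tip_reach is the distance from the TCP to the fingertips, in m); z points along the fingers, y is the line along which they close (so a half turn about z gives the same grasp; the last joint's range is limited). The gripper opens to 88 mm and grips with 3 to 60 N. Pads are 19 mm wide; open, the fingers measure 130 mm over their backs; the gripper's body (78 mm by 193 mm) begins 47 mm behind the grasp point.
Start: joints at [-1.004, 0.359, 0.012, 0, -1.224, -0.288], TCP at [0.186, -0.649, 0.246] pointing down, gripper open.
Joint ranges: [-3.07, 3.07], [-1.43, 2.12], [-1.02, 1.25], [-3.03, 1.67], [-3.05, -0], [-3.03, 3.03]. Speed limits (rad/s): [2.39, 2.39, 3.01, 3.14, 3.14, 3.14].

### API

Orientations are given as [roll, pitch, yaw] about the fixed x, y, z axes, in that order (R = Rz(yaw) Ry(pitch) Rx(roll)).
In Python, from station import get_state, grab_frame, calibration, job_done, find_in, mark_of, tip_reach gives the robot as it stands.
- The arm moves only by the shell command python3 -m handwheel 'ROWS' [OPENING] [FORCE]. ROWS is JSON, a list of rows, each an object with "delta_pos": the shift along the world's x, y, z in units of 30 mm (1.0 is 30 mm), a list of three; "dr": the turn, a rotation vector about the world's x, y, z in degrees, a list of three. In form: [{"delta_pos": [tx, ty, tz], "dr": [rx, ry, rz]}, ...]. A call has 1 to 10 rows; each row shifts and turns the commanded pose from where the row before left it; what a row does not reach is not made up. A row lasts 1/10 s, in which the tool goes at most 50 mm and 8.59 degrees, less where a joint would pass 70% of its speed; a pose out of reach is approached as far as the arm can. A call is refused whole if a number of a shift passes 1 or a number of a turn 8.59, either way. A call with a gripper value outside its range is refused whole. OPENING is the closure, from -1 (fully open) to 1 (shut), set as the call begins (- or left out, the last holds). The fingers move at their own pace and stop on an object; FORCE is the grip in N (left out, the last holds). Time passes only in rows, so rows that do not move let the fingers close. It gives the time, the measured TCP pose, the force, the opening and the grip force at its end, in the units of the state.
- get_state(): the state, without advancing time (a new reading comes with each control period).
- grab_frame(name): name is "scene" or "top"; returns the picture (400x640x3 uint8, red, green, blue); there is no depth.
- calibration(name): a dict with "fx", "fy", "cx", "cy" (pixels), "extrinsics" (4x4, takes a point from world to camera coordinates). Camera axes: x right, y down, z forward; pixel columns grow to the right and rows downward; lengths in m; the calibration is good to about 2 mm. A picture is of the moment at which its call begins. calibration takes no time and is no camera call.
- job_done(): hands the job in; it is judged then, once.
Trained networks look in the newest picture that a camera, given by its name, has taken for a name from the list of things; names that differ only in an ending like _2 or _b are one class to them, and where a whole thing is asked for, a point or a joint stands for the part that bears it (a point fixed in the world has none). Each returns a list of dicts, best first, with "conf" (0 to 1); they miss things now and then, are a little off and sometimes report something else, mostly with a low value. They report only what shows in the picture. A call takes as long as a camera call. They do not tell look-alikes from the thing itself.
- find_in(camera, query): "location" ([column, row] in pixels, amid what is visible of it).
- mark_of(camera, query): "location" ([column, row] in pixels: a listed point, or the origin of a listed thing).
The state is a dict: "t": time; "q": joint angles; "qd": joint speeds; "joint_efforts": joint torques, N m; "eef_pos": TCP position; "ee_rot": TCP orientation; "force": force on the tool from outside, world axes, zero at the start; "moment": the same for the moment, N m; "width": finger opening in m; "gripper_force": force on a finger pad.
Only numpy, scipy, OpenCV 4.12 (cv2) and the standard library are available. Lean on these libraries where they do the work, as an engineer would, in place of code of your own. Each camera call takes 0.05 s, during which the arm holds its last target. There are 200 camera calls.

### The job

Two bronze sleeves that look alike lie on the bench, one good and one worn; gauge both, one at a time, leaving the second where it lies until the first is sorted: lay the sleeve in the gauge's V-rail short of the pin, let go of it, and push it along the rail onto the pin until it stops. Draw it off again and put it down in the shallow metal tray if the thick part of the pin stopped it (good), or in the deep cardboard box if it slid on right up to the grey block (worn). Do not knock over or shift the other things on the bench.

Things in the scene. Friction and masses are not known exactly. Their poses are not given: they have to be found in the camera images.
- sleeve_a_mid (a point): one of two bronze sleeves (plain tubes) that look alike outside: outer diameter 42 mm, length 50 mm, 0.3 to 0.5 kg, lying on its side. One of the two has a good bore (24 mm), the other a worn bore (30 mm); which is which is not told, the gauge shows it. This point is its centre, on its axis, 21 mm above the bench as it lies; its x axis runs along the sleeve's axis (either end may face the pin).
- sleeve_b_mid (a point): one of two bronze sleeves (plain tubes) that look alike outside: outer diameter 42 mm, length 50 mm, 0.3 to 0.5 kg, lying on its side. One of the two has a good bore (24 mm), the other a worn bore (30 mm); which is which is not told, the gauge shows it. This point is its centre, on its axis, 21 mm above the bench as it lies; its x axis runs along the sleeve's axis (either end may face the pin).
- sleeve_a: the same sleeve as sleeve_a_mid; this point lies on its outer surface and turns with it, so use the point for its position
- sleeve_b: the same sleeve as sleeve_b_mid; this point lies on its outer surface and turns with it, so use the point for its position
- gauge: go/no-go gauge fixed on the bench: base plate 190 x 74 x 10 mm, two V-blocks in line (the V-rail), and a grey clamp block (60 mm wide, top 96 mm above the bench) that holds a level steel pin over the far half of the rail. Origin at bench height under the pin's nose tip; x is the way a sleeve is pushed, along rail and pin; z up
- rail_lay (a point): where the centre of a sleeve belongs when laid in the rail (axes as the gauge, 67.5 mm above the bench, 45 mm short of the nose tip; 15 mm nearer or farther also does). The 90 degree V runs from 30 mm before to 90 mm past this point; its tops are 55 mm above the bench, 34 mm apart, blocks 60 mm wide. A sleeve in it is in line with the pin and slides with 2 to 5 N
- pin_nose (a point): tip of the pin's nose, on its axis, 67.5 mm above the bench, axes as the gauge. From here along x: 5 mm taper and thin GO part, 21.5 mm in diameter, to 26 mm; thick NO-GO part, 27.5 mm in diameter, to the block's face at 48 mm. A good sleeve stops at the thick part (its centre 1 mm past this point), a worn one at the block (centre 23 mm past). Push on the sleeve's wall, not into its bore
- tray: shallow pressed-steel parts tray for good sleeves, 120 (x) x 160 (y) x 24 mm high, walls 2.5 mm, fixed; origin at the centre of its underside
- tray_floor (a point): centre of the tray's inner floor, 2.5 mm above the bench, axes as the tray
- scrap_box: deep open cardboard box for scrap, 120 (x) x 156 (y) x 55 mm high, walls 4 mm with flaps folded down outside (8 mm more all round), fixed; origin at the centre of its underside
- box_floor (a point): centre of the box's inner floor, 4 mm above the bench, axes as the box
- tape_measure: tape measure, 38 x 83 x 68 mm high, standing between the sleeves' starting places; bystander; origin at the centre of its underside
- spray_can: aerosol can, 52 mm across, 161 mm high, standing; a fixed glue bottle 206 mm high stands some 80 mm behind it, toward the wall; bystander; origin at the centre of its underside
- pvc_coupling: white PVC pipe coupling standing on end, 38 mm across, 50 mm high (not one of the sleeves); the tall arbor press begins 40 mm behind it and reaches to y = 0.18 m: keep the arm clear of it; bystander; origin at the centre of its underside
- spanner_b: flat combination spanner lying between the gauge and the sleeves' starting places, 34 x 169 x 8 mm; bystander; origin at the centre of its underside
- screwdriver_c: short screwdriver lying between the gauge and the tray and box, 26 x 128 x 26 mm; bystander; origin at the centre of its underside
- screw_tin: open tin full of screws, 68 mm across, 70 mm high; bystander; origin at the centre of its underside
Not all that is in view belongs to the job. What is shaped like the sleeve_b but purple is not meant.

How it is judged:
By the outcome, as a careful person would: the job done as asked, in the order asked, and still so for the second after the job is handed in, with the robot touching nothing.
It also fails if it takes over 72 s, if anything falls off the work surface, if the arm or the gripper's body presses on something with over 40 N, if the wrist force passes 120 N, or if a joint passes its speed limit or range.

## Working session

There is one attempt and no reset: what is moved stays moved. The work goes in short steps, Python scripts to look and compute and a shell command to move; the robot and the scene stay as the last step left them, time stands still between calls to the robot, and variables do not carry over. Pictures are saved under pics/ and viewed, at most 12 in all, crops included, and the job is handed in when it is done.

```bash
mkdir -p pics
cat > h.py <<'E'
import numpy as np, cv2
from station import *
def save(cam,fn):
    im=grab_frame(cam); cv2.imwrite('pics/'+fn,im[:,:,::-1]); return im
def ray(cam,uv,z):
    c=calibration(cam); E=np.array(c['extrinsics']); R,t=E[:3,:3],E[:3,3]
    d=R.T@np.array([(uv[0]-c['cx'])/c['fx'],(uv[1]-c['cy'])/c['fy'],1]); o=-R.T@t
    return o+d*(z-o[2])/d[2]
def proj(cam,p):
    c=calibration(cam); q=np.array(c['extrinsics'])@np.append(p,1)
    return np.round([c['fx']*q[0]/q[2]+c['cx'],c['fy']*q[1]/q[2]+c['cy']],1)
E
python3 - <<'E'
from h import *
print(get_state(),tip_reach)
for c in('top','scene'): save(c,c+'1.png'); print(c,np.round(ray(c,(320,200),0),3))
H=dict(sleeve_a_mid=.021,sleeve_b_mid=.021,gauge=0,rail_lay=.0675,pin_nose=.0675,tray_floor=.0025,box_floor=.004,tape_measure=0,spray_can=0,pvc_coupling=0,spanner_b=0,screwdriver_c=0,screw_tin=0)
for n,z in H.items():
  for c in('top','scene'):
    print(n,c,[(round(d['conf'],2),np.round(d['location']).tolist(),np.round(ray(c,d['location'],z)[:2],3).tolist()) for d in mark_of(c,n)[:3]])
print(get_state()['t'])
E
```

```text
{'t': 0.0, 'q': array([-1.00388233e+00,  3.59360205e-01,  1.10535559e-02, -3.81897936e-04,
       -1.22415212e+00, -2.88091272e-01]), 'qd': array([0.00057826, 0.00044817, 0.00065022, 0.00053029, 0.00035852,
       0.00072733]), 'joint_efforts': array([-2.29733712e-03, -5.82719493e+01,  2.93039292e+01,  6.99709520e+00,
        6.66759574e-03, -1.18232870e-04]), 'eef_pos': array([ 0.18561593, -0.64847164,  0.24463192]), 'ee_rot': array([ 3.13989671e+00, -1.28171444e-04, -2.86289987e+00]), 'force': array([0.6944169 , 0.44912796, 0.46907025]), 'moment': array([ 0.04302456, -0.00154927,  0.04405223]), 'gripper_force': 0.0, 'width': 0.08744091071185624} 0.019
top [0.543 0.063 0.   ]
scene [ 0.576  0.011 -0.   ]
sleeve_a_mid top [(0.77, [266.0, 163.0], [0.652, 0.235])]
sleeve_a_mid scene [(0.56, [245.0, 200.0], [0.659, 0.218])]
sleeve_b_mid top [(0.75, [234.0, 237.0], [0.421, 0.323]), (0.7, [233.0, 167.0], [0.636, 0.337]), (0.2, [435.0, 183.0], [0.603, -0.294])]
sleeve_b_mid scene [(0.82, [211.0, 220.0], [0.627, 0.329]), (0.54, [241.0, 268.0], [0.426, 0.315])]
gauge top [(0.72, [334.0, 224.
[... 712 characters left out ...]
6.0], [0.465, -0.161])]
tape_measure scene [(0.6, [226.0, 243.0], [0.543, 0.317]), (0.35, [277.0, 238.0], [0.494, 0.189])]
spray_can top [(0.52, [375.0, 170.0], [0.641, -0.109])]
spray_can scene [(0.82, [339.0, 178.0], [0.641, -0.095])]
pvc_coupling top [(0.52, [324.0, 159.0], [0.672, 0.054])]
pvc_coupling scene [(0.79, [292.0, 187.0], [0.672, 0.06])]
spanner_b top [(0.55, [279.0, 214.0], [0.496, 0.19])]
spanner_b scene [(0.58, [279.0, 241.0], [0.484, 0.189])]
screwdriver_c top [(0.74, [389.0, 225.0], [0.469, -0.156])]
screwdriver_c scene [(0.64, [390.0, 201.0], [0.47, -0.174])]
screw_tin top [(0.76, [196.0, 262.0], [0.339, 0.442])]
screw_tin scene [(0.79, [203.0, 314.0], [0.36, 0.436])]
1.4
```

Run:
```python
import cv2
a=cv2.imread('pics/top1.png')
cv2.imwrite('pics/tc.png',cv2.resize(a[120:300,170:480],None,fx=2.58,fy=2.58,interpolation=cv2.INTER_CUBIC)[:,:800])
b=cv2.imread('pics/scene1.png')
cv2.imwrite('pics/sc.png',cv2.resize(b[120:320,170:470],None,fx=2.66,fy=2.66,interpolation=cv2.INTER_CUBIC))
```

```text
(no output)
```

View pics/tc.png

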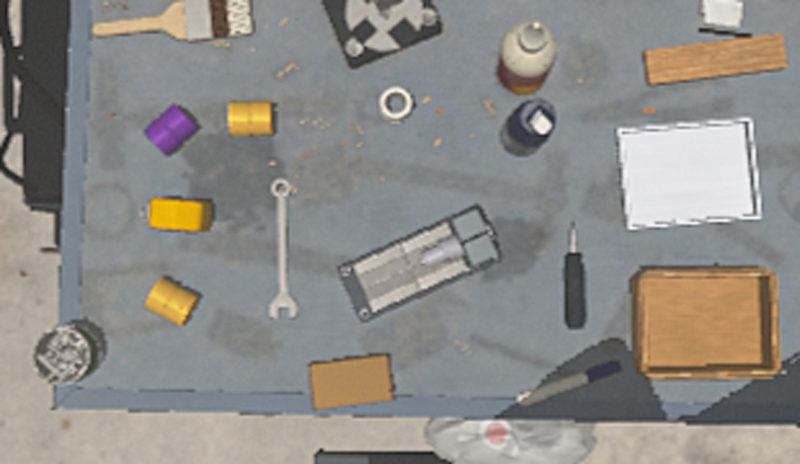

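View pics/sc.png

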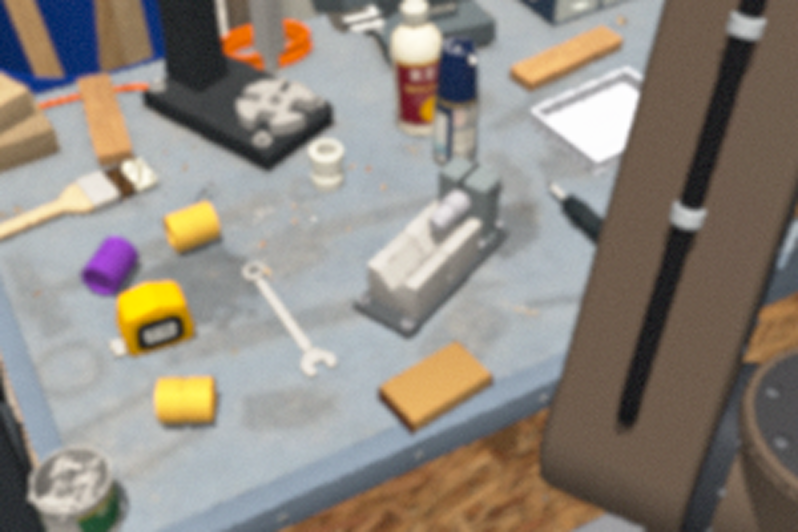

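The top view (crop = 2.58×, offset 170,120) shows yellow sleeves at about top px (267,166) and (237,237). The purple look-alike is at (237,170), the gauge at (334,222), the tray at (437,187) and the box at (444,245). I'll refine the sleeves by segmentation and zoom in on the gauge.

Run:
```python
from h import *
im=cv2.imread('pics/top1.png'); hsv=cv2.cvtColor(im,cv2.COLOR_BGR2HSV)
m=((hsv[...,0]>12)&(hsv[...,0]<32)&(hsv[...,1]>120)&(hsv[...,2]>70)).astype(np.uint8)
n,l,s,c=cv2.connectedComponentsWithStats(m)
for i in range(1,n):
    if s[i,4]<60 or not(220<c[i][0]<290 and 140<c[i][1]<260): continue
    v,u=np.nonzero(l==i); P=np.array([ray('top',(a,b),.021)[:2] for a,b in zip(u,v)])
    r=cv2.minAreaRect((P*1000).astype(np.float32)); print(c[i],s[i,4],P.mean(0).round(4),r)
    w,V=np.linalg.eigh(np.cov(P.T)); print('major',np.degrees(np.arctan2(V[1,1],V[0,1])),np.sqrt(w)*np.sqrt(12)*1000)
E=np.array(calibration('top')['extrinsics']);print('cam',-E[:3,:3].T@E[:3,3])
a=cv2.resize(im[190:255,295:375],None,fx=7,fy=7,interpolation=cv2.INTER_CUBIC)
b=cv2.imread('pics/scene1.png')[175:250,295:370]
b=cv2.resize(b,(455,455),interpolation=cv2.INTER_CUBIC)
o=np.zeros((600,800,3),np.uint8);a=cv2.resize(im[195:250,295:370],None,fx=10,fy=10,interpolation=cv2.INTER_CUBIC);cv2.imwrite('pics/g1.png',a)
```

```text
[266.54545455 165.4040404 ] 198 [0.6448 0.2319] ((644.6119384765625, 233.0053253173828), (38.20037841796875, 51.004398345947266), 5.613242149353027)
major 97.4115363549659 [38.50528272 50.59744389]
[238.90977444 202.79699248] 266 [0.5261 0.3134] ((525.5292358398438, 313.1225280761719), (37.17068862915039, 68.17070007324219), 1.4516932964324951)
major 85.9427649984106 [35.97145307 69.28394819]
[235.65566038 236.43867925] 212 [0.4223 0.3196] ((422.71124267578125, 319.7824401855469), (51.139041900634766, 38.22060012817383), 64.9920654296875)
major 62.76254270661884 [38.53968935 51.27448161]
cam [0.42617188 0.07410714 1.54888478]
```

View pics/g1.png

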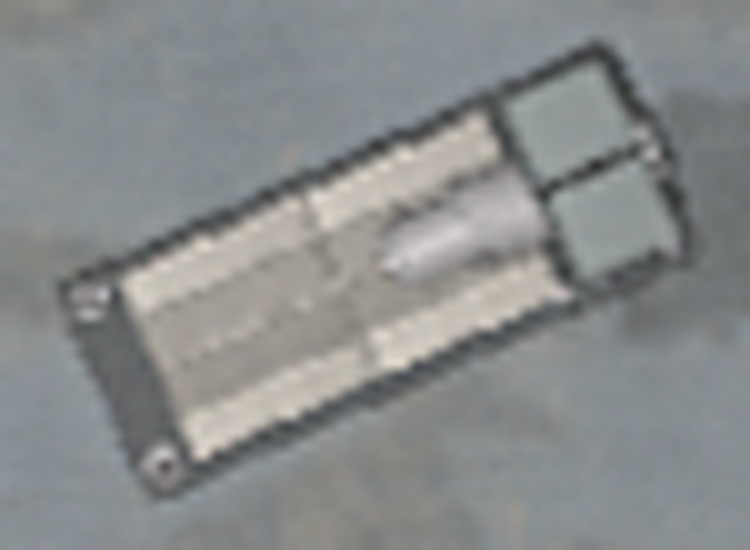

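The gauge shows clearly (zoom 10×, offset 295,195): the nose tip is at crop (385,268). The V-top corners are at (128,290), (195,460), (492,112) and (580,295).

Run:
```python
from h import *
f=lambda x,y,z:ray('top',((x+.5)/10-.5+295,(y+.5)/10-.5+195),z)[:2]
A,B,C,D=[f(x,y,.055) for x,y in((128,290),(195,460),(492,112),(580,295))]
n=f(385,268,.0675); ne=(A+B)/2; fa=(C+D)/2
ax=lambda v:np.degrees(np.arctan2(v[1],v[0]))
print(A,B,C,D,'w',np.linalg.norm(A-B),np.linalg.norm(C-D),'L',np.linalg.norm(fa-ne))
print('yaws',ax(C-A),ax(D-B),ax(fa-ne),ax(n-ne),'nose',n)
P=[f(x,y,.01) for x,y in((65,288),(160,495),(600,42),(688,262))]
print('base yaw',ax(P[2]-P[0]),ax(P[3]-P[1]),np.linalg.norm(P[2]-P[0]),np.linalg.norm(P[1]-P[0]))
x=(fa-ne)/np.linalg.norm(fa-ne)
print('dir',x,'nose from V ends',ne+75*x/1000,fa-45*x/1000,'rail',(ne+30*x/1000+fa-90*x/1000)/2)
# tray & box: corners in tc.png
g=lambda x,y,z:ray('top',((x+.5)/2.58-.5+170,(y+.5)/2.58-.5+120),z)[:2]
T=[g(*p,.024) for p in((617,124),(752,118),(762,217),(630,228))];print('tray',np.mean(T,0),T)
Q=[g(*p,.055) for p in((634,271),(776,268),(780,377),(640,374))];print('box',np.mean(Q,0),Q)
```

```text
[0.46637221 0.09979555] [0.41574279 0.0782867 ] [ 0.52293426 -0.00893901] [ 0.46822556 -0.0366997 ] w 0.05500880587844838 0.061348985436227396 L 0.12444058579004981
yaws -62.5172380812865 -65.46681506271163 -64.01472684390531 -63.19351379341603 nose [0.47451402 0.02282709]
base yaw -63.87062596309404 -64.86332437957138 0.1836450675538119 0.07061821070518463
dir [ 0.43814011 -0.89890669] nose from V ends [0.473918   0.02162312] [0.4758636  0.01763145] rail [0.4551745  0.06007809]
tray [ 0.59308478 -0.30004975] [array([ 0.64854629, -0.21091123]), array([ 0.66013079, -0.37438293]), array([ 0.54044719, -0.38691002]), array([ 0.52321485, -0.22799483])]
box [ 0.41294062 -0.31399054] [array([ 0.47085021, -0.22710048]), array([ 0.47848523, -0.39423865]), array([ 0.35140299, -0.3992412 ]), array([ 0.35102405, -0.23538184])]
```

Plan: take sleeve B (near) first. It lies at (0.4225, 0.3197) with its axis at 64°, so tool yaw is -116°. The rail is at yaw -64°, with rail_lay at about (0.455, 0.0615).

```bash
python3 -m handwheel '[{"delta_pos":[0.88,1,0],"dr":[0,0,0]},{"delta_pos":[0.88,1,0],"dr":[0,0,0]},{"delta_pos":[0.88,1,0],"dr":[0,0,0]},{"delta_pos":[0.88,1,0],"dr":[0,0,0]},{"delta_pos":[0.88,1,0],"dr":[0,0,0]},{"delta_pos":[0.88,1,0],"dr":[0,0,0]},{"delta_pos":[0.88,1,0],"dr":[0,0,0]},{"delta_pos":[0.88,1,0],"dr":[0,0,0]},{"delta_pos":[0.88,1,0],"dr":[0,0,0]},{"delta_pos":[0.88,1,0],"dr":[0,0,0]}]' -0.4 25
python3 -m handwheel '[{"delta_pos":[0.05,1,0],"dr":[0,0,4.8]},{"delta_pos":[0.05,1,0],"dr":[0,0,4.8]},{"delta_pos":[0.05,1,0],"dr":[0,0,4.8]},{"delta_pos":[0.05,1,0],"dr":[0,0,4.8]},{"delta_pos":[0.05,1,0],"dr":[0,0,4.8]},{"delta_pos":[0.05,1,0],"dr":[0,0,4.8]},{"delta_pos":[0.05,1,0],"dr":[0,0,4.8]},{"delta_pos":[0.05,1,0],"dr":[0,0,4.8]},{"delta_pos":[0.05,1,0],"dr":[0,0,4.8]},{"delta_pos":[0.05,1,0],"dr":[0,0,4.8]}]'
```

```text
t: 2.4
eef_pos: [0.4507, -0.3476, 0.2459]
ee_rot: [-3.141, 0.0, -2.863]
force: [0.9, -0.3, 0.0]
width: 0.0609
gripper_force: 0.0
t: 3.4
eef_pos: [0.4647, -0.0477, 0.2459]
ee_rot: [-3.141, 0.001, -2.022]
force: [0.4, -0.4, -0.3]
width: 0.0613
gripper_force: 0.0
```

```bash
python3 -m handwheel '[{"delta_pos":[-0.11,0.94,0],"dr":[0,0,0]},{"delta_pos":[-0.11,0.94,0],"dr":[0,0,0]},{"delta_pos":[-0.11,0.94,0],"dr":[0,0,0]},{"delta_pos":[-0.11,0.94,0],"dr":[0,0,0]},{"delta_pos":[-0.11,0.94,0],"dr":[0,0,0]},{"delta_pos":[-0.11,0.94,0],"dr":[0,0,0]},{"delta_pos":[-0.11,0.94,0],"dr":[0,0,0]},{"delta_pos":[-0.11,0.94,0],"dr":[0,0,0]},{"delta_pos":[-0.11,0.94,0],"dr":[0,0,0]},{"delta_pos":[-0.11,0.94,0],"dr":[0,0,0]}]'
python3 -m handwheel '[{"delta_pos":[-0.1,0.95,0],"dr":[0,0,0]},{"delta_pos":[-0.1,0.95,0],"dr":[0,0,0]},{"delta_pos":[-0.1,0.95,-0.8],"dr":[0,0,0]},{"delta_pos":[0,0,-0.9],"dr":[0,0,0]},{"delta_pos":[0,0,-0.9],"dr":[0,0,0]},{"delta_pos":[0,0,-0.9],"dr":[0,0,0]},{"delta_pos":[0,0,-0.5],"dr":[0,0,0]},{"delta_pos":[0,0,0],"dr":[0,0,0]}]'
python3 - <<'E'
from h import *
im=save('top','t2.png'); b=save('scene','s2.png')
a=cv2.resize(im[195:275,195:275],(500,500),interpolation=cv2.INTER_CUBIC)
s=cv2.resize(b[220:340,180:252],(300,500),interpolation=cv2.INTER_CUBIC)
cv2.imwrite('pics/v2.png',np.hstack([a,s])[:,:,::-1])
E
```

```text
t: 4.4
eef_pos: [0.4314, 0.2343, 0.2459]
ee_rot: [-3.141, 0.001, -2.025]
force: [0.6, -0.8, 0.1]
width: 0.0612
gripper_force: 0.0
t: 5.2
eef_pos: [0.4218, 0.3175, 0.1235]
ee_rot: [3.141, -0.004, -2.025]
force: [-0.5, 0.2, 0.4]
width: 0.0612
gripper_force: 0.0
```

View pics/v2.png

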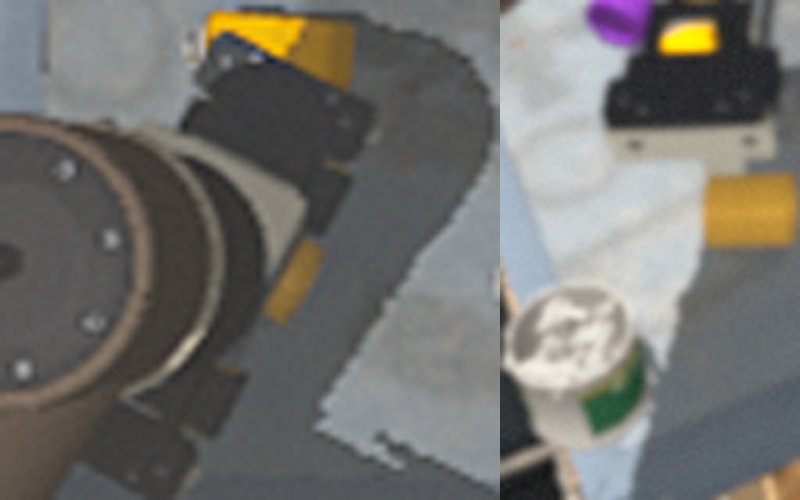

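The picture shows the gripper above the sleeve, lined up with its axis and with the tape and tin below body height. Descending and gripping.

```bash
python3 -m handwheel '[{"delta_pos":[0,0.07,-0.8],"dr":[0,0,0]},{"delta_pos":[0,0,-0.8],"dr":[0,0,0]},{"delta_pos":[0,0,-0.8],"dr":[0,0,0]},{"delta_pos":[0,0,-0.4],"dr":[0,0,0]},{"delta_pos":[0,0,-0.15],"dr":[0,0,0]},{"delta_pos":[0,0,0],"dr":[0,0,0]}]'
python3 -m handwheel '[{"delta_pos":[0,0,0],"dr":[0,0,0]},{"delta_pos":[0,0,0],"dr":[0,0,0]},{"delta_pos":[0,0,0],"dr":[0,0,0]},{"delta_pos":[0,0,0],"dr":[0,0,0]},{"delta_pos":[0,0,0],"dr":[0,0,0]}]' 0.6 25
```

```text
t: 5.9
eef_pos: [0.4231, 0.321, 0.0375]
ee_rot: [-3.141, 0.0, -2.025]
force: [-0.1, 0.0, 0.1]
width: 0.0616
gripper_force: 0.0
t: 6.4
eef_pos: [0.4232, 0.3211, 0.0379]
ee_rot: [-3.141, 0.001, -2.025]
force: [0.7, -1.3, 6.5]
width: 0.0418
gripper_force: 25.0
```

```bash
python3 -m handwheel '[{"delta_pos":[0,0,0],"dr":[0,0,0]},{"delta_pos":[0,0,-0.16],"dr":[0,0,0]},{"delta_pos":[0,0,0],"dr":[0,0,0]}]' 0 
python3 -m handwheel '[{"delta_pos":[0,0,0],"dr":[0,0,0]},{"delta_pos":[0,0,0],"dr":[0,0,0]},{"delta_pos":[0,0,0],"dr":[0,0,0]}]' 0.6 25
python3 -m handwheel '[{"delta_pos":[0,0,0.3],"dr":[0,0,0]},{"delta_pos":[0,0,0.8],"dr":[0,0,0]},{"delta_pos":[0,0,0.9],"dr":[0,0,0]},{"delta_pos":[0,0,0.9],"dr":[0,0,0]},{"delta_pos":[0,0,0.9],"dr":[0,0,0]},{"delta_pos":[0,0,0],"dr":[0,0,0]},{"delta_pos":[0,0,0],"dr":[0,0,0]}]'
```

```text
t: 6.7
eef_pos: [0.4223, 0.3202, 0.0314]
ee_rot: [3.141, -0.001, -2.025]
force: [-0.6, -0.0, -0.3]
width: 0.0438
gripper_force: 0.0
t: 7.0
eef_pos: [0.4224, 0.3203, 0.0318]
ee_rot: [3.141, -0.001, -2.025]
force: [-0.0, -0.7, -4.1]
width: 0.0416
gripper_force: 25.0
t: 7.7
eef_pos: [0.4224, 0.3206, 0.1466]
ee_rot: [3.141, 0.001, -2.025]
force: [-0.2, -0.0, -5.2]
width: 0.0417
gripper_force: 25.0
```

```bash
python3 -m handwheel '[{"delta_pos":[0.12,-0.96,0],"dr":[0,0,5.75]},{"delta_pos":[0.12,-0.96,0],"dr":[0,0,5.75]},{"delta_pos":[0.12,-0.96,0],"dr":[0,0,5.75]},{"delta_pos":[0.12,-0.96,0],"dr":[0,0,5.75]},{"delta_pos":[0.12,-0.96,0],"dr":[0,0,5.75]},{"delta_pos":[0.12,-0.96,0],"dr":[0,0,5.75]},{"delta_pos":[0.12,-0.96,0],"dr":[0,0,5.75]},{"delta_pos":[0.12,-0.96,0],"dr":[0,0,5.75]},{"delta_pos":[0.12,-0.96,0],"dr":[0,0,5.75]},{"delta_pos":[0,0,0],"dr":[0,0,0]}]'
python3 - <<'E'
from h import *
im=save('top','t3.png'); b=save('scene','s3.png')
print(get_state()['eef_pos'])
for z in(.021,.0675): print(proj('scene',[.455,.0615,z]))
a=cv2.resize(im[185:255,280:350],(400,400),interpolation=cv2.INTER_CUBIC)
s=cv2.resize(b[165:250,280:365],(400,400),interpolation=cv2.INTER_CUBIC)
cv2.imwrite('pics/v3.png',np.hstack([a,s])[:,:,::-1])
E
```

```text
t: 8.7
eef_pos: [0.4535, 0.0584, 0.1446]
ee_rot: [3.137, 0.0, -1.121]
force: [0.6, 0.1, -4.2]
width: 0.0417
gripper_force: 25.0
[0.45426344 0.06047238 0.14504724]
[324.9 226. ]
[325.  213.8]
```

View pics/v3.png

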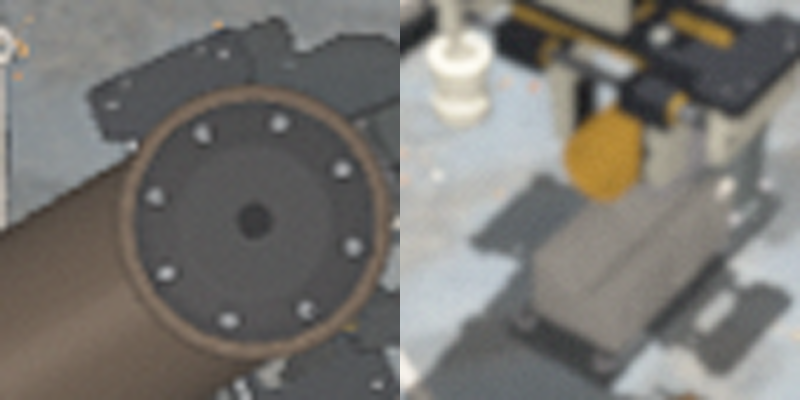

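The sleeve hangs in the fingers, in line over the V-rail. Lowering.

```bash
python3 -m handwheel '[{"delta_pos":[0,0.1,-0.7],"dr":[0,0,0]},{"delta_pos":[0,0,-0.7],"dr":[0,0,0]},{"delta_pos":[0,0,-0.5],"dr":[0,0,0]},{"delta_pos":[0,0,-0.1],"dr":[0,0,0]},{"delta_pos":[0,0,0],"dr":[0,0,0]},{"delta_pos":[0,0,0],"dr":[0,0,0]}]'
python3 -m handwheel '[{"delta_pos":[0,0,-0.1],"dr":[0,0,0]},{"delta_pos":[0,0,0],"dr":[0,0,0]},{"delta_pos":[0,0,0],"dr":[0,0,0]}]'
```

```text
t: 9.4
eef_pos: [0.4556, 0.065, 0.0867]
ee_rot: [-3.141, -0.0, -1.121]
force: [-0.3, -0.1, -4.7]
width: 0.0417
gripper_force: 25.0
t: 9.7
eef_pos: [0.4552, 0.0645, 0.0835]
ee_rot: [-3.141, 0.0, -1.122]
force: [0.3, -0.4, -3.9]
width: 0.0415
gripper_force: 25.0
```

```bash
python3 -m handwheel '[{"delta_pos":[-0.03,-0.01,-0.07],"dr":[0,0,0]},{"delta_pos":[0,0,-0.07],"dr":[0,0,0]},{"delta_pos":[0,0,0],"dr":[0,0,0]},{"delta_pos":[0,0,0],"dr":[0,0,0]}]'
python3 -m handwheel '[{"delta_pos":[0,0,-0.06],"dr":[0,0,0]},{"delta_pos":[0,0,0],"dr":[0,0,0]},{"delta_pos":[0,0,0],"dr":[0,0,0]}]'
```

```text
t: 10.1
eef_pos: [0.456, 0.0651, 0.0799]
ee_rot: [-3.138, -0.0, -1.121]
force: [4.0, 1.5, 0.8]
width: 0.0413
gripper_force: 25.0
t: 10.4
eef_pos: [0.457, 0.0655, 0.0788]
ee_rot: [-3.136, -0.0, -1.121]
force: [6.3, 1.6, 6.6]
width: 0.0416
gripper_force: 25.0
```

```bash
python3 -m handwheel '[{"delta_pos":[0,0,0],"dr":[0,0,0]},{"delta_pos":[0,0,0],"dr":[0,0,0]},{"delta_pos":[0,0,0],"dr":[0,0,0]},{"delta_pos":[0,0,0],"dr":[0,0,0]}]' -0.6
python3 -m handwheel '[{"delta_pos":[-0.22,0.45,0],"dr":[0,0,0]},{"delta_pos":[-0.22,0.45,0],"dr":[0,0,0]},{"delta_pos":[-0.22,0.45,0],"dr":[0,0,0]},{"delta_pos":[0,0,0],"dr":[0,0,0]},{"delta_pos":[0,0,0],"dr":[0,0,0]}]'
python3 - <<'E'
from h import *
im=save('top','t4.png'); b=save('scene','s4.png')
for p in([.455,.0615,.0675],[.4745,.0215,.0675]): print(proj('scene',p),proj('top',p))
a=cv2.resize(im[185:255,290:360],(400,400),interpolation=cv2.INTER_CUBIC)
s=cv2.resize(b[165:250,290:375],(400,400),interpolation=cv2.INTER_CUBIC)
cv2.imwrite('pics/v4.png',np.hstack([a,s])[:,:,::-1])
E
```

```text
t: 10.8
eef_pos: [0.4534, 0.0636, 0.0769]
ee_rot: [3.14, -0.0, -1.122]
force: [0.4, 0.9, 0.4]
width: 0.067
gripper_force: 0.0
t: 11.3
eef_pos: [0.4341, 0.1046, 0.0772]
ee_rot: [3.141, -0.0, -1.121]
force: [-0.5, 0.3, 0.6]
width: 0.0696
gripper_force: 0.0
[325.  213.8] [320.  227.6]
[334.3 204.7] [333.5 221.4]
```

View pics/v4.png

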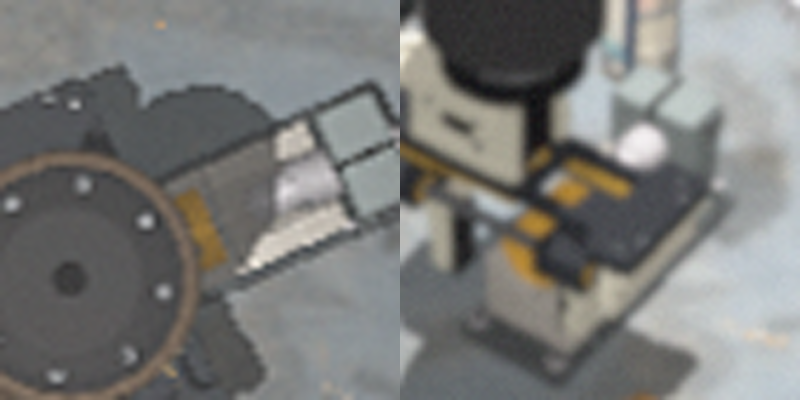

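Sleeve released, sitting in the V (front end at top px ~(328,225), about 20 mm short of the nose). Fingers are behind it. Narrowing to 34 mm so they push on the wall either side of the bore.

```bash
python3 -m handwheel '[{"delta_pos":[0.06,0.03,0.12],"dr":[0,0,0]},{"delta_pos":[0,0,0],"dr":[0,0,0]},{"delta_pos":[0,0,0],"dr":[0,0,0]},{"delta_pos":[0,0,0],"dr":[0,0,0]}]' 0.23
python3 -m handwheel '[{"delta_pos":[0.131,-0.27,0],"dr":[0,0,0]},{"delta_pos":[0.131,-0.27,0],"dr":[0,0,0]},{"delta_pos":[0.131,-0.27,0],"dr":[0,0,0]},{"delta_pos":[0.131,-0.27,0],"dr":[0,0,0]},{"delta_pos":[0,0,0],"dr":[0,0,0]}]'
python3 -m handwheel '[{"delta_pos":[0.087,-0.18,0],"dr":[0,0,0]},{"delta_pos":[0.087,-0.18,0],"dr":[0,0,0]},{"delta_pos":[0,0,0],"dr":[0,0,0]}]'
python3 -m handwheel '[{"delta_pos":[0.087,-0.18,0],"dr":[0,0,0]},{"delta_pos":[0,0,0],"dr":[0,0,0]}]'
```

```text
t: 11.8
eef_pos: [0.4362, 0.1054, 0.0808]
ee_rot: [3.142, 0.0, -1.122]
force: [0.8, -0.5, 0.1]
width: 0.0437
gripper_force: 0.0
t: 12.3
eef_pos: [0.4519, 0.0718, 0.0807]
ee_rot: [3.14, -0.0, -1.123]
force: [0.0, -1.0, -0.1]
width: 0.0337
gripper_force: 0.0
t: 12.6
eef_pos: [0.457, 0.0616, 0.0807]
ee_rot: [3.141, -0.0, -1.122]
force: [0.3, 0.2, -0.2]
width: 0.0336
gripper_force: 0.0
t: 12.8
eef_pos: [0.4598, 0.0565, 0.0808]
ee_rot: [3.141, -0.0, -1.122]
force: [0.4, -0.0, 1.2]
width: 0.0338
gripper_force: 0.0
```

```bash
python3 -m handwheel '[{"delta_pos":[0.087,-0.18,0],"dr":[0,0,0]},{"delta_pos":[0,0,0],"dr":[0,0,0]}]'
python3 -m handwheel '[{"delta_pos":[0.087,-0.18,0],"dr":[0,0,0]},{"delta_pos":[0,0,0],"dr":[0,0,0]}]'
python3 - <<'E'
from h import *
im=save('top','t5.png'); b=save('scene','s5.png')
a=cv2.resize(im[185:255,300:370],(400,400),interpolation=cv2.INTER_CUBIC)
s=cv2.resize(b[155:240,290:375],(400,400),interpolation=cv2.INTER_CUBIC)
cv2.imwrite('pics/v5.png',np.hstack([a,s])[:,:,::-1])
E
```

```text
t: 13.0
eef_pos: [0.4625, 0.0511, 0.0808]
ee_rot: [3.141, -0.0, -1.122]
force: [-0.3, 0.1, 0.2]
width: 0.0339
gripper_force: 0.2
t: 13.2
eef_pos: [0.4652, 0.0457, 0.0808]
ee_rot: [3.141, -0.0, -1.122]
force: [-0.2, -0.1, -0.2]
width: 0.0337
gripper_force: 0.1
```

View pics/v5.png

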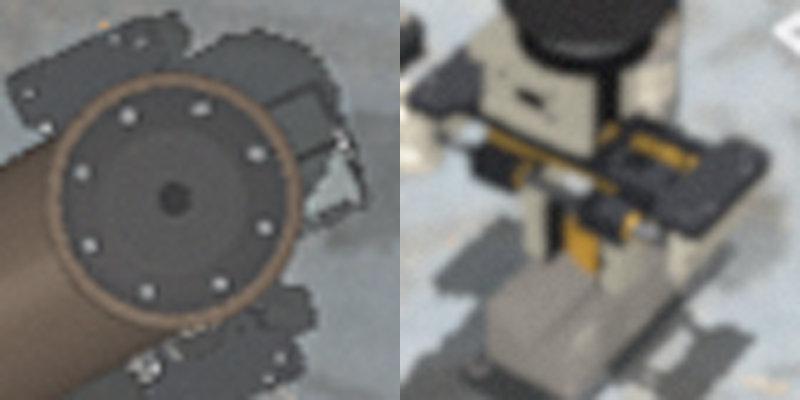

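The sleeve shows between and ahead of the fingers (scene crop ~(580,240)) with no stop yet, already past the good stop. Continuing toward the block.

```bash
python3 -m handwheel '[{"delta_pos":[0.087,-0.18,0],"dr":[0,0,0]},{"delta_pos":[0,0,0],"dr":[0,0,0]}]'
python3 -m handwheel '[{"delta_pos":[0.06,-0.12,0],"dr":[0,0,0]},{"delta_pos":[0,0,0],"dr":[0,0,0]}]'
python3 -m handwheel '[{"delta_pos":[0.06,-0.12,0],"dr":[0,0,0]},{"delta_pos":[0,0,0],"dr":[0,0,0]}]'
```

```text
t: 13.5
eef_pos: [0.4678, 0.0404, 0.0808]
ee_rot: [3.141, -0.0, -1.122]
force: [0.2, 0.5, -0.1]
width: 0.0337
gripper_force: 0.4
t: 13.7
eef_pos: [0.4696, 0.0369, 0.0809]
ee_rot: [3.142, -0.0, -1.122]
force: [0.1, 1.2, 0.4]
width: 0.0338
gripper_force: 0.6
t: 13.9
eef_pos: [0.471, 0.0343, 0.0807]
ee_rot: [-3.141, 0.002, -1.122]
force: [-5.7, 11.2, 2.0]
width: 0.0336
gripper_force: 6.0
```

Hard stop at 13 N with TCP 13 mm short of the nose. That puts the sleeve's centre about 22 mm past it, against the block, so this one is **worn** and goes in the box. Now draw it off.

```bash
python3 -m handwheel '[{"delta_pos":[-0.087,0.18,0],"dr":[0,0,0]},{"delta_pos":[0,0,0],"dr":[0,0,0]},{"delta_pos":[0,0,0],"dr":[0,0,0]},{"delta_pos":[0,0,0],"dr":[0,0,0]},{"delta_pos":[0,0,0],"dr":[0,0,0]}]' -0.6
python3 -m handwheel '[{"delta_pos":[0.18,-0.37,-0.08],"dr":[0,0,0]},{"delta_pos":[0.18,-0.37,0],"dr":[0,0,0]},{"delta_pos":[0.18,-0.37,0],"dr":[0,0,0]},{"delta_pos":[0,0,0],"dr":[0,0,0]},{"delta_pos":[0,0,0],"dr":[0,0,0]}]'
python3 -m handwheel '[{"delta_pos":[0,0,0],"dr":[0,0,0]},{"delta_pos":[0,0,0],"dr":[0,0,0]},{"delta_pos":[0,0,0],"dr":[0,0,0]},{"delta_pos":[0,0,0],"dr":[0,0,0]},{"delta_pos":[0,0,0],"dr":[0,0,0]}]' 0.6 20
```

```text
t: 14.4
eef_pos: [0.4686, 0.0388, 0.0808]
ee_rot: [3.141, -0.0, -1.122]
force: [1.0, 0.5, 0.0]
width: 0.0672
gripper_force: 0.0
t: 14.9
eef_pos: [0.4849, 0.0049, 0.0783]
ee_rot: [3.141, 0.0, -1.123]
force: [-0.5, -0.4, -0.3]
width: 0.0699
gripper_force: 0.0
t: 15.4
eef_pos: [0.4859, 0.0064, 0.0788]
ee_rot: [-3.139, -0.0, -1.121]
force: [2.6, 1.2, -1.3]
width: 0.0418
gripper_force: 20.0
```

```bash
python3 -m handwheel '[{"delta_pos":[-0.1,0.285,0],"dr":[0,0,0]},{"delta_pos":[-0.131,0.27,0],"dr":[0,0,0]},{"delta_pos":[-0.131,0.27,0],"dr":[0,0,0]},{"delta_pos":[-0.131,0.27,0],"dr":[0,0,0]},{"delta_pos":[-0.131,0.27,0],"dr":[0,0,0]},{"delta_pos":[-0.131,0.27,0],"dr":[0,0,0]},{"delta_pos":[-0.131,0.27,0],"dr":[0,0,0]},{"delta_pos":[0,0,0],"dr":[0,0,0]}]'
python3 -m handwheel '[{"delta_pos":[0,0,0.3],"dr":[0,0,0]},{"delta_pos":[0,0,0.8],"dr":[0,0,0]},{"delta_pos":[0,0,1],"dr":[0,0,0]},{"delta_pos":[0,0,1],"dr":[0,0,0]},{"delta_pos":[0,0,0],"dr":[0,0,0]}]'
```

```text
t: 16.2
eef_pos: [0.4581, 0.0646, 0.0787]
ee_rot: [-3.14, 0.001, -1.121]
force: [1.2, 5.2, 0.7]
width: 0.0416
gripper_force: 20.0
t: 16.7
eef_pos: [0.4589, 0.063, 0.1747]
ee_rot: [-3.138, 0.0, -1.122]
force: [1.5, 1.0, -5.6]
width: 0.0417
gripper_force: 20.0
```

```bash
python3 -m handwheel '[{"delta_pos":[-0.118,-0.96,0],"dr":[0,0,5.2]},{"delta_pos":[-0.118,-0.96,0],"dr":[0,0,5.2]},{"delta_pos":[-0.118,-0.96,0],"dr":[0,0,5.2]},{"delta_pos":[-0.118,-0.96,0],"dr":[0,0,5.2]},{"delta_pos":[-0.118,-0.96,0],"dr":[0,0,5.2]},{"delta_pos":[-0.118,-0.96,0],"dr":[0,0,5.2]},{"delta_pos":[-0.118,-0.96,0],"dr":[0,0,5.2]},{"delta_pos":[-0.118,-0.96,0],"dr":[0,0,5.2]},{"delta_pos":[-0.118,-0.96,0],"dr":[0,0,5.2]},{"delta_pos":[-0.118,-0.96,0],"dr":[0,0,5.2]}]'
python3 -m handwheel '[{"delta_pos":[-0.118,-0.96,0],"dr":[0,0,5.2]},{"delta_pos":[-0.118,-0.96,0],"dr":[0,0,5.2]},{"delta_pos":[-0.118,-0.9,0],"dr":[0,0,5.2]},{"delta_pos":[0,0,0],"dr":[0,0,0]},{"delta_pos":[0,0,0],"dr":[0,0,0]}]'
python3 - <<'E'
from h import *
im=save('top','t6.png'); b=save('scene','s6.png')
p=get_state()['eef_pos'];print(p,proj('top',p),proj('top',[.413,-.31,.055]))
a=cv2.resize(im[205:285,395:475],(400,400),interpolation=cv2.INTER_CUBIC)
s=cv2.resize(b[120:240,360:480],(400,400),interpolation=cv2.INTER_CUBIC)
cv2.imwrite('pics/v6.png',np.hstack([a,s])[:,:,::-1])
E
```

```text
t: 17.7
eef_pos: [0.4205, -0.2259, 0.1699]
ee_rot: [-3.141, 0.004, -0.211]
force: [0.8, -0.3, -4.5]
width: 0.0416
gripper_force: 20.0
t: 18.2
eef_pos: [0.4103, -0.3096, 0.1698]
ee_rot: [-3.139, 0.004, 0.055]
force: [0.0, -0.6, -5.6]
width: 0.0417
gripper_force: 20.0
[ 0.41119575 -0.30900318  0.17052021] [452.9 245.8] [442.6 244.6]
```

View pics/v6.png

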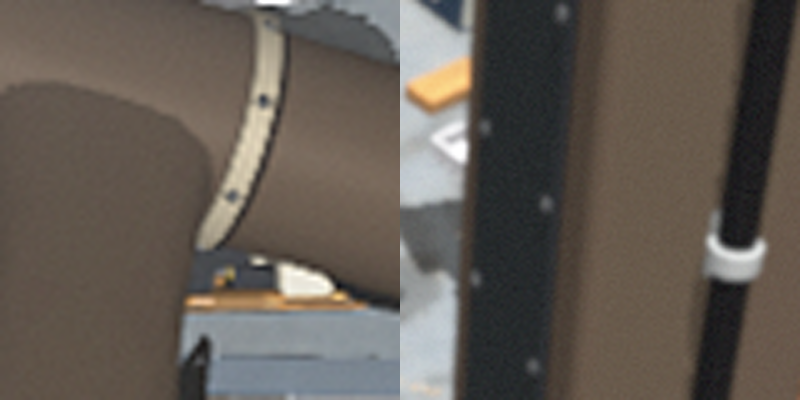

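Arm hides the box in both views, but the measured pose is over its centre. Lowering gently.

```bash
python3 -m handwheel '[{"delta_pos":[0.05,0,-0.9],"dr":[0,0,0]},{"delta_pos":[0,0,-0.9],"dr":[0,0,0]},{"delta_pos":[0,0,-0.9],"dr":[0,0,0]},{"delta_pos":[0,0,-0.9],"dr":[0,0,0]},{"delta_pos":[0,0,-0.4],"dr":[0,0,0]},{"delta_pos":[0,0,-0.2],"dr":[0,0,0]},{"delta_pos":[0,0,0],"dr":[0,0,0]},{"delta_pos":[0,0,0],"dr":[0,0,0]}]'
python3 -m handwheel '[{"delta_pos":[0,0,-0.12],"dr":[0,0,0]},{"delta_pos":[0,0,0],"dr":[0,0,0]},{"delta_pos":[0,0,0],"dr":[0,0,0]}]'
```

```text
t: 19.1
eef_pos: [0.4145, -0.3099, 0.0465]
ee_rot: [3.141, -0.001, 0.058]
force: [0.9, 0.2, -3.6]
width: 0.0418
gripper_force: 20.0
t: 19.4
eef_pos: [0.4138, -0.3099, 0.0423]
ee_rot: [3.141, -0.001, 0.058]
force: [0.8, -1.0, -4.2]
width: 0.0417
gripper_force: 20.0
```

```bash
python3 -m handwheel '[{"delta_pos":[0,0,-0.12],"dr":[0,0,0]},{"delta_pos":[0,0,0],"dr":[0,0,0]}]'
python3 -m handwheel '[{"delta_pos":[0,0,-0.1],"dr":[0,0,0]},{"delta_pos":[0,0,0],"dr":[0,0,0]},{"delta_pos":[0,0,0],"dr":[0,0,0]}]'
```

```text
t: 19.6
eef_pos: [0.4134, -0.3097, 0.0379]
ee_rot: [-3.141, 0.0, 0.058]
force: [0.4, -1.0, -4.7]
width: 0.0417
gripper_force: 20.0
t: 19.9
eef_pos: [0.4139, -0.3102, 0.0358]
ee_rot: [3.141, -0.0, 0.058]
force: [-2.4, -1.3, 5.4]
width: 0.0413
gripper_force: 20.0
```

```bash
python3 -m handwheel '[{"delta_pos":[0,0,0],"dr":[0,0,0]},{"delta_pos":[0,0,0],"dr":[0,0,0]},{"delta_pos":[0,0,0],"dr":[0,0,0]},{"delta_pos":[0,0,0.4],"dr":[0,0,0]},{"delta_pos":[0,0,1],"dr":[0,0,0]},{"delta_pos":[0,0,1],"dr":[0,0,0]},{"delta_pos":[0,0,1],"dr":[0,0,0]},{"delta_pos":[0,0,1],"dr":[0,0,0]},{"delta_pos":[0,0,1],"dr":[0,0,0]},{"delta_pos":[0,0,1],"dr":[0,0,0]}]' -0.36
python3 -m handwheel '[{"delta_pos":[0.15,1,0.06],"dr":[0,0,-4.3]},{"delta_pos":[0.15,1,0.06],"dr":[0,0,-4.3]},{"delta_pos":[0.15,1,0.06],"dr":[0,0,-4.3]},{"delta_pos":[0.15,1,0.06],"dr":[0,0,-4.3]},{"delta_pos":[0.15,1,0.06],"dr":[0,0,-4.3]},{"delta_pos":[0.15,1,0.06],"dr":[0,0,-4.3]},{"delta_pos":[0.15,1,0.06],"dr":[0,0,-4.3]},{"delta_pos":[0.15,1,0.06],"dr":[0,0,-4.3]},{"delta_pos":[0.15,1,0.06],"dr":[0,0,-4.3]},{"delta_pos":[0.15,1,0.06],"dr":[0,0,-4.3]}]'
python3 -m handwheel '[{"delta_pos":[0.14,0.9,0],"dr":[0,0,-4.4]},{"delta_pos":[0.14,0.9,0],"dr":[0,0,-4.4]},{"delta_pos":[0.14,0.9,0],"dr":[0,0,-4.4]},{"delta_pos":[0.14,0.9,0],"dr":[0,0,-4.4]},{"delta_pos":[0.14,0.9,0],"dr":[0,0,-4.4]},{"delta_pos":[0.14,0.9,0],"dr":[0,0,-4.4]},{"delta_pos":[0.14,0.9,0],"dr":[0,0,-4.4]},{"delta_pos":[0.14,0.9,0],"dr":[0,0,-4.4]},{"delta_pos":[0.14,0.9,0],"dr":[0,0,-4.4]},{"delta_pos":[0.14,0.9,0],"dr":[0,0,-4.4]}]'
python3 - <<'E'
from h import *
im=save('top','t7.png'); b=save('scene','s7.png')
a=cv2.resize(im[200:290,390:480],(400,400),interpolation=cv2.INTER_CUBIC)
s=cv2.resize(im[130:250,220:340],(400,400),interpolation=cv2.INTER_CUBIC)
cv2.imwrite('pics/v7.png',np.hstack([a,s])[:,:,::-1])
hsv=cv2.cvtColor(im,cv2.COLOR_RGB2HSV)
m=((hsv[...,0]>12)&(hsv[...,0]<32)&(hsv[...,1]>120)&(hsv[...,2]>60)).astype(np.uint8)
n,l,st,c=cv2.connectedComponentsWithStats(m)
print([(c[i].round(1),st[i,4]) for i in range(1,n) if st[i,4]>40 and 150<c[i][1]<260])
E
```

```text
t: 20.9
eef_pos: [0.4135, -0.3096, 0.2296]
ee_rot: [3.141, -0.001, 0.058]
force: [0.8, -0.6, -0.2]
width: 0.0595
gripper_force: 0.0
t: 21.9
eef_pos: [0.4585, -0.0085, 0.2464]
ee_rot: [-3.141, -0.001, -0.695]
force: [0.8, -0.3, 0.7]
width: 0.0594
gripper_force: 0.0
t: 22.9
eef_pos: [0.5006, 0.2613, 0.2463]
ee_rot: [-3.141, 0.0, -1.463]
force: [0.1, -0.9, 0.8]
width: 0.0596
gripper_force: 0.0
[(array([636.3, 162.5]), np.int32(64)), (array([266.7, 165.3]), np.int32(195)), (array([600.7, 185.3]), np.int32(211)), (array([441.6, 243.9]), np.int32(1546)), (array([469.3, 245.4]), np.int32(85))]
```

View pics/v7.png

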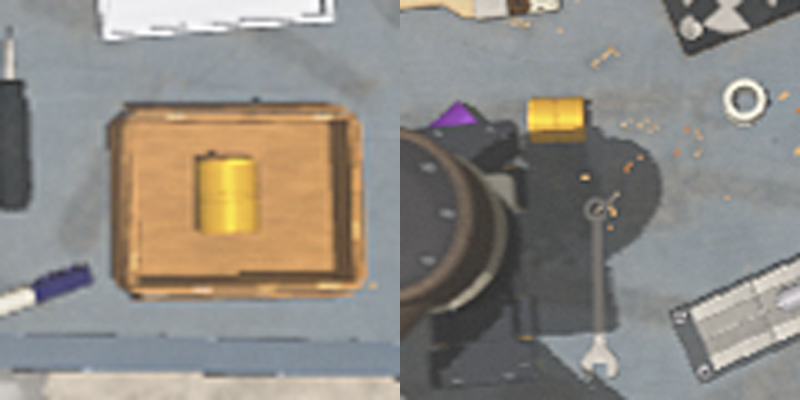

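First sleeve lies in the box (left panel, ~(228,195)). The second sleeve, spanner, coupling and gauge have not moved.

```bash
python3 -m handwheel '[{"delta_pos":[0.96,-0.17,0],"dr":[0,0,0]},{"delta_pos":[0.96,-0.17,0],"dr":[0,0,0]},{"delta_pos":[0.96,-0.17,0],"dr":[0,0,0]},{"delta_pos":[0.96,-0.17,0],"dr":[0,0,0]},{"delta_pos":[0.96,-0.17,0],"dr":[0,0,0]},{"delta_pos":[0,0,-0.9],"dr":[0,0,0]},{"delta_pos":[0,0,-0.9],"dr":[0,0,0]},{"delta_pos":[0,0,-0.9],"dr":[0,0,0]},{"delta_pos":[0,0,-0.9],"dr":[0,0,0]},{"delta_pos":[0,0,-0.9],"dr":[0,0,0]}]'
python3 -m handwheel '[{"delta_pos":[0,0,-0.9],"dr":[0,0,0]},{"delta_pos":[0,0,-0.9],"dr":[0,0,0]},{"delta_pos":[0,0,-0.5],"dr":[0,0,0]},{"delta_pos":[0,0,0],"dr":[0,0,0]},{"delta_pos":[0,0,0],"dr":[0,0,0]}]'
```

```text
t: 24.0
eef_pos: [0.6446, 0.2341, 0.1102]
ee_rot: [-3.141, 0.0, -1.46]
force: [0.5, 0.1, -0.6]
width: 0.0595
gripper_force: 0.0
t: 24.5
eef_pos: [0.6453, 0.2348, 0.0423]
ee_rot: [-3.141, 0.0, -1.46]
force: [0.1, -0.5, 0.5]
width: 0.0596
gripper_force: 0.0
```

```bash
python3 -m handwheel '[{"delta_pos":[0,0,-0.33],"dr":[0,0,0]},{"delta_pos":[0,0,0],"dr":[0,0,0]}]'
python3 -m handwheel '[{"delta_pos":[0,0,0],"dr":[0,0,0]},{"delta_pos":[0,0,0],"dr":[0,0,0]},{"delta_pos":[0,0,0],"dr":[0,0,0]},{"delta_pos":[0,0,0],"dr":[0,0,0]},{"delta_pos":[0,0,0],"dr":[0,0,0]}]' 0.6 25
python3 -m handwheel '[{"delta_pos":[0,0,0.3],"dr":[0,0,0]},{"delta_pos":[0,0,0.8],"dr":[0,0,0]},{"delta_pos":[0,0,0.9],"dr":[0,0,0]},{"delta_pos":[0,0,0.9],"dr":[0,0,0]},{"delta_pos":[0,0,0.9],"dr":[0,0,0]},{"delta_pos":[0,0,0],"dr":[0,0,0]},{"delta_pos":[0,0,0],"dr":[0,0,0]}]'
```

```text
t: 24.7
eef_pos: [0.6446, 0.2347, 0.0313]
ee_rot: [-3.142, 0.0, -1.461]
force: [-0.1, 0.9, -0.4]
width: 0.0595
gripper_force: 0.0
t: 25.2
eef_pos: [0.6452, 0.235, 0.0319]
ee_rot: [-3.14, 0.0, -1.46]
force: [-0.0, 0.0, 3.0]
width: 0.0416
gripper_force: 24.7
t: 25.9
eef_pos: [0.6442, 0.2347, 0.1456]
ee_rot: [3.142, 0.001, -1.461]
force: [-0.1, -0.1, -3.4]
width: 0.0417
gripper_force: 24.7
```

```bash
python3 -m handwheel '[{"delta_pos":[-1,0,0],"dr":[0,0,0]},{"delta_pos":[-1,0,0],"dr":[0,0,0]},{"delta_pos":[-1,0,0],"dr":[0,0,0]},{"delta_pos":[-0.532,-0.943,0],"dr":[0,0,3.25]},{"delta_pos":[-0.532,-0.943,0],"dr":[0,0,3.25]},{"delta_pos":[-0.532,-0.943,0],"dr":[0,0,3.25]},{"delta_pos":[-0.532,-0.943,0],"dr":[0,0,3.25]},{"delta_pos":[-0.532,-0.943,0],"dr":[0,0,3.25]},{"delta_pos":[-0.532,-0.943,0],"dr":[0,0,3.25]},{"delta_pos":[0,0,0],"dr":[0,0,0]}]'
python3 -m handwheel '[{"delta_pos":[0,0,-0.7],"dr":[0,0,0]},{"delta_pos":[0,0,-0.7],"dr":[0,0,0]},{"delta_pos":[0,0,-0.6],"dr":[0,0,0]},{"delta_pos":[0,0,0],"dr":[0,0,0]},{"delta_pos":[0,0,0],"dr":[0,0,0]}]'
```

```text
t: 26.9
eef_pos: [0.4549, 0.0616, 0.1438]
ee_rot: [3.137, 0.001, -1.121]
force: [0.3, 0.2, -3.5]
width: 0.0419
gripper_force: 24.7
t: 27.4
eef_pos: [0.4585, 0.0647, 0.0849]
ee_rot: [3.139, -0.0, -1.12]
force: [-0.1, 0.4, -2.9]
width: 0.0419
gripper_force: 24.7
```

```bash
python3 -m handwheel '[{"delta_pos":[0,0,-0.1],"dr":[0,0,0]},{"delta_pos":[0,0,-0.1],"dr":[0,0,0]},{"delta_pos":[0,0,0],"dr":[0,0,0]},{"delta_pos":[0,0,0],"dr":[0,0,0]}]'
python3 -m handwheel '[{"delta_pos":[0,0,-0.04],"dr":[0,0,0]},{"delta_pos":[0,0,0],"dr":[0,0,0]}]'
```

```text
t: 27.8
eef_pos: [0.4588, 0.065, 0.0796]
ee_rot: [-3.142, 0.0, -1.12]
force: [-2.2, -0.7, -2.7]
width: 0.0417
gripper_force: 24.6
t: 28.0
eef_pos: [0.459, 0.0648, 0.079]
ee_rot: [-3.141, -0.001, -1.12]
force: [-5.1, -2.4, 9.1]
width: 0.0415
gripper_force: 24.7
```

```bash
python3 -m handwheel '[{"delta_pos":[0,0,0],"dr":[0,0,0]},{"delta_pos":[0,0,0],"dr":[0,0,0]},{"delta_pos":[0,0,0],"dr":[0,0,0]},{"delta_pos":[0,0,0.04],"dr":[0,0,0]},{"delta_pos":[-0.22,0.45,0],"dr":[0,0,0]},{"delta_pos":[-0.22,0.45,0],"dr":[0,0,0]},{"delta_pos":[-0.24,0.45,0.08],"dr":[0,0,0]}]' -0.6
python3 -m handwheel '[{"delta_pos":[0,0,0],"dr":[0,0,0]},{"delta_pos":[0,0,0],"dr":[0,0,0]},{"delta_pos":[0,0,0],"dr":[0,0,0]},{"delta_pos":[0,0,0],"dr":[0,0,0]},{"delta_pos":[0,0,0],"dr":[0,0,0]},{"delta_pos":[0,0,0],"dr":[0,0,0]}]' 0.23
python3 - <<'E'
from h import *
im=save('top','t8.png'); b=save('scene','s8.png')
a=cv2.resize(im[185:255,290:360],(400,400),interpolation=cv2.INTER_CUBIC)
s=cv2.resize(b[165:250,290:375],(400,400),interpolation=cv2.INTER_CUBIC)
cv2.imwrite('pics/v8.png',np.hstack([a,s])[:,:,::-1])
E
```

```text
t: 28.7
eef_pos: [0.4383, 0.1058, 0.0816]
ee_rot: [3.141, -0.0, -1.121]
force: [-0.2, -0.1, 0.4]
width: 0.0699
gripper_force: 0.0
t: 29.3
eef_pos: [0.4386, 0.1052, 0.0817]
ee_rot: [3.141, -0.0, -1.121]
force: [-0.2, -0.1, 0.4]
width: 0.0346
gripper_force: 0.0
```

View pics/v8.png

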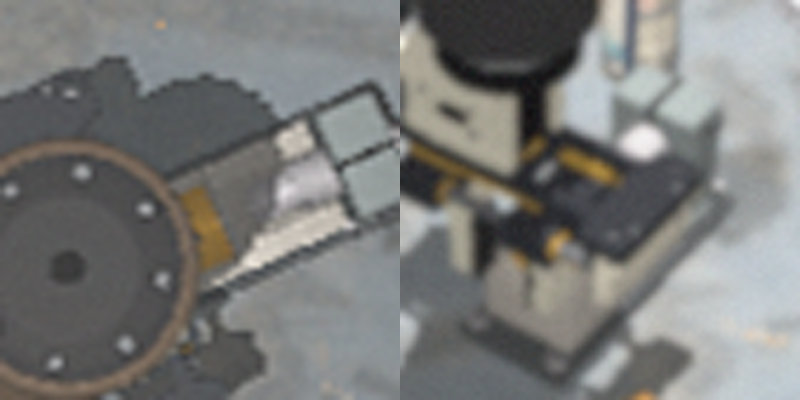

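Second sleeve sits in the V just as the first did (front end at crop ~(220,230)), and the fingers are behind it. Pushing: a good sleeve should stop with TCP near (0.459, 0.054).

```bash
python3 -m handwheel '[{"delta_pos":[0.109,-0.225,0],"dr":[0,0,0]},{"delta_pos":[0.109,-0.225,0],"dr":[0,0,0]},{"delta_pos":[0.109,-0.225,0],"dr":[0,0,0]},{"delta_pos":[0.109,-0.225,0],"dr":[0,0,0]},{"delta_pos":[0.109,-0.225,0],"dr":[0,0,0]},{"delta_pos":[0.109,-0.225,0],"dr":[0,0,0]},{"delta_pos":[0,0,0],"dr":[0,0,0]}]'
for i in 1; do :; done
python3 -m handwheel '[{"delta_pos":[0.06,-0.12,0],"dr":[0,0,0]},{"delta_pos":[0,0,0],"dr":[0,0,0]}]'
python3 -m handwheel '[{"delta_pos":[0.06,-0.12,0],"dr":[0,0,0]},{"delta_pos":[0,0,0],"dr":[0,0,0]}]'
python3 -m handwheel '[{"delta_pos":[0.06,-0.12,0],"dr":[0,0,0]},{"delta_pos":[0,0,0],"dr":[0,0,0]}]'
```

```text
t: 30.1
eef_pos: [0.4586, 0.0639, 0.0817]
ee_rot: [3.141, -0.0, -1.121]
force: [-0.1, -1.0, -0.0]
width: 0.0338
gripper_force: 2.6
t: 30.3
eef_pos: [0.46, 0.061, 0.0817]
ee_rot: [3.141, -0.0, -1.12]
force: [0.1, -0.9, 0.0]
width: 0.0335
gripper_force: 2.9
t: 30.5
eef_pos: [0.4616, 0.0575, 0.0817]
ee_rot: [3.141, -0.0, -1.12]
force: [-1.1, -0.2, 1.0]
width: 0.0337
gripper_force: 3.5
t: 30.7
eef_pos: [0.4632, 0.0542, 0.0816]
ee_rot: [3.141, 0.001, -1.12]
force: [-4.6, 3.6, 2.6]
width: 0.0338
gripper_force: 5.7
```

```bash
python3 -m handwheel '[{"delta_pos":[0.06,-0.12,0],"dr":[0,0,0]},{"delta_pos":[0,0,0],"dr":[0,0,0]}]'
```

```text
t: 30.9
eef_pos: [0.4636, 0.0536, 0.0816]
ee_rot: [-3.141, 0.006, -1.122]
force: [-21.6, 29.3, 10.7]
width: 0.0338
gripper_force: 20.9
```

Hard stop at 36 N, 21 mm earlier than the worn one, so this sleeve is **good** and goes in the tray. Back off, re-grip and draw it off.

```bash
python3 -m handwheel '[{"delta_pos":[-0.15,0.3,0],"dr":[0,0,0]},{"delta_pos":[0,0,0],"dr":[0,0,0]},{"delta_pos":[0,0,0],"dr":[0,0,0]},{"delta_pos":[0,0,0],"dr":[0,0,0]},{"delta_pos":[0,0,0],"dr":[0,0,0]}]' -0.6
python3 -m handwheel '[{"delta_pos":[0.18,-0.37,-0.1],"dr":[0,0,0]},{"delta_pos":[0.18,-0.37,0],"dr":[0,0,0]},{"delta_pos":[0.18,-0.37,0],"dr":[0,0,0]},{"delta_pos":[0,0,0],"dr":[0,0,0]},{"delta_pos":[0,0,0],"dr":[0,0,0]}]'
python3 -m handwheel '[{"delta_pos":[0,0,0],"dr":[0,0,0]},{"delta_pos":[0,0,0],"dr":[0,0,0]},{"delta_pos":[0,0,0],"dr":[0,0,0]},{"delta_pos":[0,0,0],"dr":[0,0,0]},{"delta_pos":[0,0,0],"dr":[0,0,0]}]' 0.6 20
```

```text
t: 31.4
eef_pos: [0.461, 0.0592, 0.0817]
ee_rot: [3.141, -0.0, -1.12]
force: [-0.9, -0.1, -0.3]
width: 0.067
gripper_force: 0.0
t: 31.9
eef_pos: [0.4772, 0.0255, 0.0786]
ee_rot: [3.141, 0.0, -1.122]
force: [0.5, -0.6, 0.3]
width: 0.0704
gripper_force: 0.0
t: 32.4
eef_pos: [0.4766, 0.0263, 0.0788]
ee_rot: [3.141, 0.0, -1.12]
force: [-2.3, -0.4, 2.5]
width: 0.0416
gripper_force: 20.0
```

```bash
python3 -m handwheel '[{"delta_pos":[-0.131,0.27,0],"dr":[0,0,0]},{"delta_pos":[-0.131,0.27,0],"dr":[0,0,0]},{"delta_pos":[-0.131,0.27,0],"dr":[0,0,0]},{"delta_pos":[-0.131,0.27,0],"dr":[0,0,0]},{"delta_pos":[-0.131,0.27,0],"dr":[0,0,0]},{"delta_pos":[0,0,0],"dr":[0,0,0]}]'
python3 -m handwheel '[{"delta_pos":[0,0,0.3],"dr":[0,0,0]},{"delta_pos":[0,0,0.8],"dr":[0,0,0]},{"delta_pos":[0,0,1],"dr":[0,0,0]},{"delta_pos":[0,0,1],"dr":[0,0,0]},{"delta_pos":[0,0,1],"dr":[0,0,0]},{"delta_pos":[0,0,0.6],"dr":[0,0,0]},{"delta_pos":[0,0,0],"dr":[0,0,0]}]'
```

```text
t: 33.0
eef_pos: [0.4566, 0.0681, 0.0788]
ee_rot: [3.142, 0.001, -1.119]
force: [-5.7, 4.3, 5.1]
width: 0.042
gripper_force: 20.0
t: 33.7
eef_pos: [0.459, 0.0675, 0.2227]
ee_rot: [-3.136, 0.0, -1.12]
force: [-0.0, 0.3, -3.4]
width: 0.0413
gripper_force: 20.0
```

```bash
python3 -m handwheel '[{"delta_pos":[0,-1,0],"dr":[0,0,5]},{"delta_pos":[0,-1,0],"dr":[0,0,5]},{"delta_pos":[0,-1,0],"dr":[0,0,5]},{"delta_pos":[0,-1,0],"dr":[0,0,5]},{"delta_pos":[0,-1,0],"dr":[0,0,5]},{"delta_pos":[0,-1,0],"dr":[0,0,5]},{"delta_pos":[0,-1,0],"dr":[0,0,5]},{"delta_pos":[0,-1,0],"dr":[0,0,5]},{"delta_pos":[0,-1,0],"dr":[0,0,5]},{"delta_pos":[0,-1,0],"dr":[0,0,5]}]'
python3 -m handwheel '[{"delta_pos":[0.9,-0.45,0],"dr":[0,0,3.6]},{"delta_pos":[0.9,-0.45,0],"dr":[0,0,3.6]},{"delta_pos":[0.9,-0.45,0],"dr":[0,0,3.6]},{"delta_pos":[0.9,-0.45,0],"dr":[0,0,3.6]},{"delta_pos":[0.9,-0.45,0],"dr":[0,0,3.6]},{"delta_pos":[0,0,-0.8],"dr":[0,0,0]},{"delta_pos":[0,0,-1],"dr":[0,0,0]},{"delta_pos":[0,0,-1],"dr":[0,0,0]},{"delta_pos":[0,0,-1],"dr":[0,0,0]},{"delta_pos":[0,0,0],"dr":[0,0,0]}]'
```

```text
t: 34.7
eef_pos: [0.4567, -0.2343, 0.2183]
ee_rot: [-3.141, 0.002, -0.244]
force: [1.1, 0.6, -2.1]
width: 0.042
gripper_force: 20.0
t: 35.7
eef_pos: [0.5886, -0.2996, 0.0994]
ee_rot: [-3.137, 0.01, 0.065]
force: [-1.1, 0.1, -4.0]
width: 0.0416
gripper_force: 20.0
```

```bash
python3 -m handwheel '[{"delta_pos":[0.1,0,-0.8],"dr":[0,0,0]},{"delta_pos":[0,0,-0.6],"dr":[0,0,0]},{"delta_pos":[0,0,-0.3],"dr":[0,0,0]},{"delta_pos":[0,0,0],"dr":[0,0,0]},{"delta_pos":[0,0,0],"dr":[0,0,0]}]'
python3 -m handwheel '[{"delta_pos":[0,0,-0.12],"dr":[0,0,0]},{"delta_pos":[0,0,0],"dr":[0,0,0]}]'
```

```text
t: 36.2
eef_pos: [0.596, -0.301, 0.0558]
ee_rot: [3.141, -0.001, 0.067]
force: [-0.1, -0.0, -3.1]
width: 0.0416
gripper_force: 20.0
t: 36.4
eef_pos: [0.5957, -0.3007, 0.0517]
ee_rot: [3.141, -0.001, 0.067]
force: [0.2, 0.1, -3.4]
width: 0.0412
gripper_force: 20.0
```

```bash
python3 -m handwheel '[{"delta_pos":[0,0,-0.2],"dr":[0,0,0]},{"delta_pos":[0,0,-0.2],"dr":[0,0,0]},{"delta_pos":[0,0,0],"dr":[0,0,0]},{"delta_pos":[0,0,0],"dr":[0,0,0]}]'
python3 -m handwheel '[{"delta_pos":[0,0,-0.1],"dr":[0,0,0]},{"delta_pos":[0,0,0],"dr":[0,0,0]}]'
```

```text
t: 36.8
eef_pos: [0.5952, -0.3007, 0.0387]
ee_rot: [-3.141, 0.001, 0.067]
force: [1.1, 1.0, -2.7]
width: 0.0418
gripper_force: 20.0
t: 37.0
eef_pos: [0.5953, -0.3007, 0.0358]
ee_rot: [-3.141, 0.0, 0.067]
force: [0.9, 0.4, -2.6]
width: 0.0423
gripper_force: 20.0
```

```bash
python3 -m handwheel '[{"delta_pos":[0,0,-0.07],"dr":[0,0,0]},{"delta_pos":[0,0,0],"dr":[0,0,0]},{"delta_pos":[0,0,0],"dr":[0,0,0]}]'
```

```text
t: 37.3
eef_pos: [0.5957, -0.3008, 0.0347]
ee_rot: [3.141, -0.001, 0.067]
force: [-2.5, 0.7, 4.0]
width: 0.0418
gripper_force: 20.0
```

Contact with the tray floor. Release, lift straight up, move clear and check.

```bash
python3 -m handwheel '[{"delta_pos":[0,0,0],"dr":[0,0,0]},{"delta_pos":[0,0,0],"dr":[0,0,0]},{"delta_pos":[0,0,0],"dr":[0,0,0]},{"delta_pos":[0,0,0.4],"dr":[0,0,0]},{"delta_pos":[0,0,1],"dr":[0,0,0]},{"delta_pos":[0,0,1],"dr":[0,0,0]},{"delta_pos":[0,0,1],"dr":[0,0,0]},{"delta_pos":[0,0,1],"dr":[0,0,0]},{"delta_pos":[0,0,1],"dr":[0,0,0]},{"delta_pos":[0,0,1],"dr":[0,0,0]}]' -0.36
python3 -m handwheel '[{"delta_pos":[-0.9,0.5,0],"dr":[0,0,0]},{"delta_pos":[-0.6,1,0],"dr":[0,0,0]},{"delta_pos":[-0.6,1,0],"dr":[0,0,0]},{"delta_pos":[-0.6,1,0],"dr":[0,0,0]},{"delta_pos":[-0.4,1,0],"dr":[0,0,0]},{"delta_pos":[0,1,0],"dr":[0,0,0]},{"delta_pos":[0,1,0],"dr":[0,0,0]},{"delta_pos":[0,1,0],"dr":[0,0,0]},{"delta_pos":[0,1,0],"dr":[0,0,0]},{"delta_pos":[0,0,0],"dr":[0,0,0]}]'
python3 - <<'E'
from h import *
im=save('top','t9.png')
cv2.imwrite('pics/v9.png',cv2.resize(im[120:300,170:480],(800,465),interpolation=cv2.INTER_CUBIC)[:,:,::-1])
E
```

```text
t: 38.3
eef_pos: [0.5953, -0.3008, 0.2285]
ee_rot: [3.141, -0.001, 0.067]
force: [0.8, 0.2, 0.7]
width: 0.0596
gripper_force: 0.0
t: 39.3
eef_pos: [0.5026, -0.0433, 0.2273]
ee_rot: [-3.141, -0.002, 0.069]
force: [-0.1, -0.0, -0.2]
width: 0.0595
gripper_force: 0.0
```

View pics/v9.png

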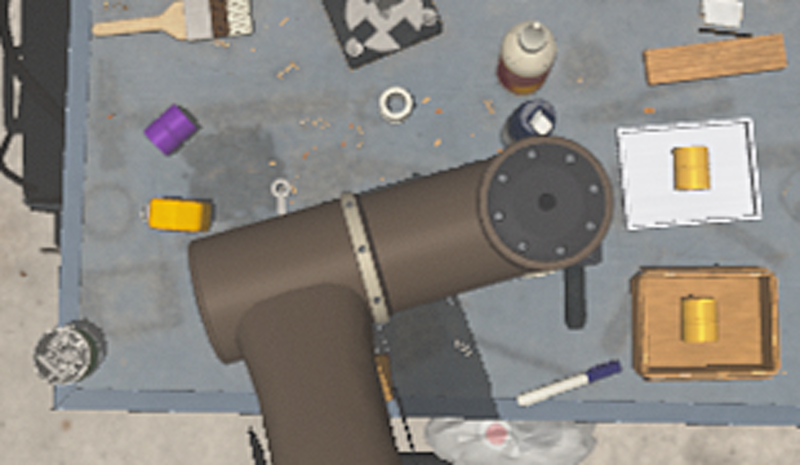

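The picture shows the good sleeve in the tray (691,168) and the worn one in the box (700,318). The bystanders in view are where they started.

```bash
python3 -c "
from station import *
print(job_done())"
```

```text
the job is handed in; nothing more can be done
None
```

The job is handed in at about 39 s: the sleeve nearer the robot was worn and is in the cardboard box, the farther one was good and is in the metal tray, and nothing else in view in the last picture had moved.

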